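# Unlock the eccentric and dock the sample carriage

## Robot

A 7-joint arm with a two-finger parallel gripper is mounted at the origin on the work surface. World frame = base frame: x ahead of the robot, y to its left, z up, the work surface at z = 0. Lengths are in mm, angles in rad, forces in N, time in s.
With the tool pointing down it reaches from about 400 to 900 mm from the base axis. Payload 5.5 kg.
Tool frame: the origin (TCP) lies at the very end of the fingers, on their centre line; the grasp point (between the pads) lies 19 mm behind it (pinch_z is the distance from the TCP to the grasp point, in mm); z points along the fingers, y is the line along which they close (so a half turn about z gives the same grasp; the last joint's range is limited). The gripper opens to 85 mm and grips with 20 to 120 N. Pads are 22 mm wide; open, the fingers measure 114 mm over their backs; the gripper's body (76 mm by 85 mm) begins 54 mm behind the grasp point. The pads swing forward as they close: fully open they stand 13 mm farther back than shut.
Start: joints at [1.558, 0.501, -0.427, 1.55, 0.221, 1.138, -0.21], TCP at [177.039, -625.425, 231.31] pointing down, gripper open.
Joint ranges: [-2.88, 2.88], [-0.31, 2.03], [-1.54, 1.56], [0.2, 2.42], [-1.41, 4.55], [0.19, 2.02], [-2.57, 2.57]. Speed limits (rad/s): [2.57, 2.57, 3.14, 3.14, 3.14, 3.14, 3.14].

## Interface

Orientations are given as a 3x3 rotation matrix whose columns are the frame's x, y, z axes.
In Python, from station import state, snapshot, camera_model, job_done, pinch_z gives the robot as it stands. The module is installed in compiled form; this text tells all that it offers.
- The arm moves only by the tool apply_moves, never from a script. Its argument "increments" is a list of rows, each an object of numbers: "grip": the finger opening in m, from 0 to 0.0854; "dx", "dy", "dz": the shift along the tool's x, y, z in m; "twist": the turn about the tool's z in rad. A call has exactly 10 rows; each row is the pose to reach, as a shift and turn from the pose commanded when the call began, along the tool's axes at that moment; what a row does not reach only later rows make up. A row lasts 1/10 s, in which the tool goes at most 50 mm and 8.59 degrees, less where a joint would pass 70% of its speed; a pose out of reach is approached as far as the arm can. A call with a gripper value outside its range is refused whole. The fingers move at their own pace and stop on an object; "newtons" is the grip in N (left out, the last holds). Time passes only in rows, so rows that repeat a pose let the fingers close, or fill a call up. It gives the time, the measured TCP pose, the force, the opening and the grip force at its end, in the units of the state.
- state(): the state, without advancing time (a new reading comes with each control period).
- snapshot(name): name is "scene" or "top" or "wrist"; returns the picture (400x640x3 uint8, red, green, blue); there is no depth.
- camera_model(name): a dict with "fx", "fy", "cx", "cy" (pixels), "xyz" and "orientation" of the camera in the world. Camera axes: x right, y down, z forward; pixel columns grow to the right and rows downward; lengths in mm; the calibration is good to about 2 mm. A picture is of the moment at which its call begins: read the wrist's pose just before it. camera_model takes no time and is no camera call; for the wrist camera it gives the pose at the moment of the call.
- job_done(): hands the job in; it is judged then, once.
The state is a dict: "time": time; "joint_pos": joint angles; "joint_velocities": joint speeds; "joint_efforts": joint torques, N m; "tool_pos": TCP position; "ee_rot": TCP orientation; "wrist_force": force on the tool from outside, world axes, zero at the start; "ft_torque": the same for the moment, N m; "finger_gap": finger opening in mm; "gripper_force": force on a finger pad.
Only numpy, scipy, OpenCV 4.12 (cv2) and the standard library are available. Lean on these libraries where they do the work, as an engineer would, in place of code of your own. Each camera call takes 0.05 s, during which the arm holds its last target. There are 200 camera calls.

## Task

The sample carriage of the measuring dock is held back by an eccentric cam. Push the orange peg of the cam lever round until the cam is at its low point (lever pointing straight away from the carriage, over the red line), and only then push the carriage by its teal rear plate all the way home, with the sample jar riding in it; do not force the carriage against the cam. Use the fingers only to push: grasp and lift nothing, do not touch the sample jar, and leave everything else on and around the dock standing where it is.

Things in the scene. Friction and masses are not known exactly. Their poses are not given: they have to be found in the camera images.
- dock: White dock base, teal edges, 260 x 160 x 16 mm, fixed. Origin: centre of its underside, at bench height. x: the way the carriage is pushed (away from the robot, yaw up to 0.4 rad), y left, z up. Aluminium rails at y = +-43 mm, to z = 26 mm; fixed teal reading heads 20 x 22 mm, top z = 50 mm, at x = -10, y = +-60 mm. A red line on it runs from the cam to the far end at y = 0.
- carriage (a joint): Slide of the blue carriage along dock +x, m: 0 = back (start), 0.040 = fully home at its end stop. About 3 N to move, stays where it is left. Deck 85 x 80 mm, top 32 mm above the bench, at dock x = -95 to -10 mm when back. Its front brass roller (radius 8 mm) meets the cam.
- push_tab (a point): Centre of the rear face of the carriage's upright teal rear plate, 60 mm above the bench, moves with the carriage; at dock (-95.5, 0, 60) mm when back. The plate is 50 mm wide (y), 8 mm thick, rises from 32 to 76 mm. Push its rear face towards dock +x. Behind it nothing stands above the base (16 mm; rails to 26 mm).
- roller_front (a point): Foremost point of the carriage's roller, which meets the cam rim; at dock (9.5, 0, 26) mm when back, (49.5, 0, 26) when home.
- jar_seat (a point): Centre of the carriage's ring seat for the jar, on the deck (32 mm above the bench), at dock (-50, 0) mm when back; moves with the carriage. Ring 9 mm high, 63 mm outside.
- cam_axis (a point): Fixed upright axis of the cam, at dock (65, 0) mm; the point is 47 mm above the bench. The cam is a steel disc of radius 30 mm, z 17 to 33 mm, its centre 16 mm off the axis towards the lever: its rim stands 14 mm from the axis at the low point (opposite the lever), 46 mm at the high point.
- cam (a joint): Cam angle, rad: 0 = low point, lever along dock +x (away from the carriage), over the red line; grows counter-clockwise from above; range -1.0 to 2.9, starts at 1.4 to 2.5. No stop or detent at 0. About 0.15 N m to turn, stays where left. Within 0.5 rad of 0 the carriage can go fully home without touching the cam.
- peg_top (a point): Top centre of the upright orange peg on the cam lever, 87 mm above the bench. Peg 16 mm in diameter, 55 mm from the cam axis, free from 41 mm to 87 mm above the bench; the dark lever under it is 16 mm wide (33 to 41 mm). Peg at dock (65 + 55 cos q, 55 sin q) mm, q = joint cam.
- sample_jar: Amber jar with teal lid and paper label, 52 mm diameter, 60 mm tall (top at 92 mm above the bench), loose in the ring seat of the carriage. Origin: centre of its underside. Rides along; not to be touched.
- vial: Bystander: small glass vial, white cap, 22 mm diameter, 40 mm tall, loose on the dock base left of the carriage's rear (near dock (-95, 63) mm). Origin: centre of its underside.
- spare_jar: Bystander on the bench: jar like the sample jar, 52 mm diameter, 60 mm tall. Origin: centre of its underside.
- blue_beaker: Bystander on the bench: blue open cup, 56 mm across, 60 mm tall. Origin: centre of its underside.
- amber_bottle: Bystander on the bench: amber bottle, teal cap, 72 mm diameter, 150 mm tall. Origin: centre of its underside.
- green_bottle: Bystander on the bench: green glass bottle, teal cap, 72 mm diameter, 140 mm tall. Origin: centre of its underside.
- mouse: Bystander on the bench: grey computer mouse, 105 x 60 x 30 mm. Origin: centre of its underside.

How it is judged (in metres and radians):
On the way, in this order (a step that is already met when the one before it is completed fails the run):
1. the cam is turned to its low point (within 0.35 rad) while the carriage is still back (less than 8 mm forward) (value of joint cam between -0.35 and 0.35 rad and value of joint carriage below 0.008 m), for 0.2 s.
2. the carriage is pushed home (at least 37 mm of 40) with the cam at its low point (value of joint cam between -0.35 and 0.35 rad and value of joint carriage above 0.037 m), for 0.2 s.
At the end, for the whole second after the job is handed in: Cam within 0.35 rad of its low point, carriage at least 37 mm forward of its 40 mm, sample jar upright in its ring seat (within 6 mm of the centre, tilt under 0.15 rad), all at rest, bystanders within 20 mm of where they stood (all of step 2 and horizontal distance between sample_jar and jar_seat below 0.006 m and angle between sample_jar's own z axis and vertical below 0.15 rad and linear speed of sample_jar below 0.02 m/s and velocity of joint carriage below 0.01 m/s and velocity of joint cam between -0.05 and 0.05 rad/s and distance of each of vial, spare_jar, blue_beaker, amber_bottle, green_bottle, mouse from where it was at the start of the episode below 0.02 m); the robot touches nothing.
It fails at once if the carriage is forced against the cam (over 5 N) (contact force between carriage_c0 and cam_c0 above 5 N).
It fails at once if the robot touches the sample jar (over 0.5 N) (contact force between any of the fingers, the arm and sample_jar above 0.5 N).
It fails at once if the sample jar is lifted, tipped or out of its seat (z of sample_jar in the frame of jar_seat above 0.006 m or angle between sample_jar's own z axis and vertical above 0.25 rad or horizontal distance between sample_jar and jar_seat above 0.01 m).
It fails at once if a bystander is moved more than 20 mm, lifted or knocked over (distance of any of vial, spare_jar, blue_beaker, amber_bottle, green_bottle, mouse from where it was at the start of the episode above 0.02 m or angle between any of vial, spare_jar, blue_beaker, amber_bottle, green_bottle, mouse's own z axis and vertical above 0.35 rad).
It also fails if it takes over 54 s, if anything falls off the work surface, if the arm or the gripper's body presses on something with over 40 N, if the wrist force passes 120 N, or if a joint passes its speed limit or range.

## Working session

There is one attempt and no reset: what is moved stays moved. The work goes in short steps, Python scripts to look and compute and a tool call to move; the robot and the scene stay as the last step left them, time stands still between calls to the robot, and variables do not carry over. Pictures are saved under pics/ and viewed, at most 10 in all, crops included, and the job is handed in when it is done.

Besides the shell and the picture viewer there is one more tool, called after ">>>" by a JSON object that holds its "name" and its "arguments". apply_moves: Moves the arm, as the interface text tells. Its arguments: {"type":"object","properties":{"increments":{"type":"array"},"newtons":{"type":"number"}},"required":["increments"]}

```bash
mkdir -p pics
python3 - <<'E'
from station import *
import cv2
for n in("scene","top"):
    cv2.imwrite(f"pics/{n}0.png",snapshot(n)[:,:,::-1])
    m=camera_model(n);print(n,m)
s=state();print(s["time"],s["tool_pos"],s["ee_rot"],s["wrist_force"],s["finger_gap"],pinch_z)
E
```

```text
scene {'fx': 453.2828581088492, 'fy': 453.2828581088492, 'cx': 311.96353015640784, 'cy': 191.29172523431276, 'xyz': array([1292.48502709,   97.02457497,  693.74369433]), 'orientation': array([[-0.07058008,  0.66347052, -0.74486597],
       [ 0.99738682,  0.0584876 , -0.04241145],
       [ 0.01542667, -0.74591291, -0.66586481]])}
top {'fx': 412.63047371674844, 'fy': 412.63047371674844, 'cx': 315.9480281185076, 'cy': 201.16367661732187, 'xyz': array([ 512.80816086,   75.78019185, 1101.54234487]), 'orientation': array([[ 0.02791358, -0.99580941,  0.08708881],
       [-0.99921324, -0.03025187, -0.025646  ],
       [ 0.02817312, -0.08630442, -0.99587038]])}
0.1 [ 176.76578941 -624.84676004  230.35477143] [[ 9.62203070e-01  2.72332589e-01 -4.61270082e-04]
 [ 2.72332979e-01 -9.62201545e-01  1.71322688e-03]
 [ 2.27327272e-05 -1.77409122e-03 -9.99998426e-01]] [-0.70956068  0.03634581  0.45399002] 85.43207661958468 18.700000000000003
```

View pics/top0.png

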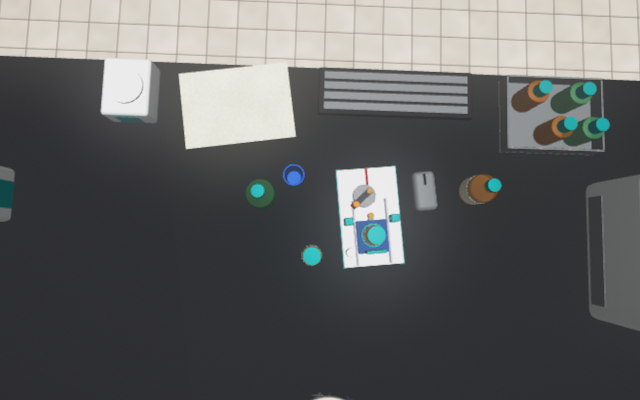

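View pics/scene0.png

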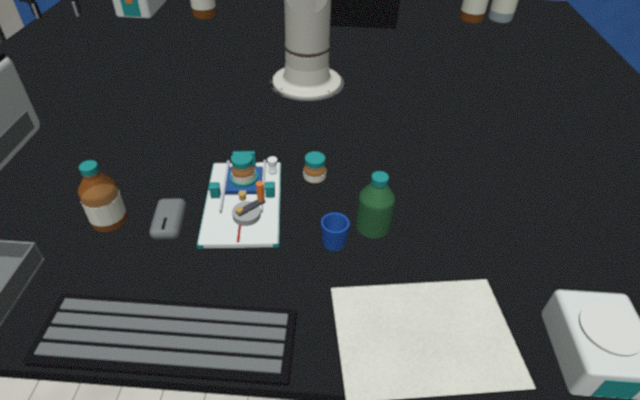

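The top view shows the dock with corners near (336,170), (395,166), (404,263) and (345,268). The cam is near (364,195), with an orange blob near (355,204). In the scene view the peg is near (260,190). Next I'll measure these and zoom in.

```bash
cat > h.py <<'E'
import numpy as np, cv2
from station import *
def ray(n,uv,z,m=None):
    m=m or camera_model(n)
    d=m["orientation"]@np.array([(uv[0]-m["cx"])/m["fx"],(uv[1]-m["cy"])/m["fy"],1])
    return m["xyz"]+d*(z-m["xyz"][2])/d[2]
def proj(n,p,m=None):
    m=m or camera_model(n)
    c=m["orientation"].T@(np.array(p)-m["xyz"]);return np.array([m["fx"]*c[0]/c[2]+m["cx"],m["fy"]*c[1]/c[2]+m["cy"]])
E
python3 - <<'E'
from h import *
t=cv2.imread("pics/top0.png");s=cv2.imread("pics/scene0.png")
hsv=cv2.cvtColor(t,cv2.COLOR_BGR2HSV)
# dock: everything not dark in the roi
roi=np.zeros(t.shape[:2],np.uint8);roi[155:280,325:410]=1
m=((hsv[...,2]>120)&(roi>0)).astype(np.uint8)
cs,_=cv2.findContours(m,cv2.RETR_EXTERNAL,cv2.CHAIN_APPROX_NONE);c=max(cs,key=cv2.contourArea)
W=np.array([ray("top",p[0],16)[:2] for p in cv2.convexHull(c)],np.float32)
r=cv2.minAreaRect(W);print("dock",r,cv2.boxPoints(r))
for n,im,(x0,x1,y0,y1) in(("top",t,(325,410,155,280)),("scene",s,(195,290,145,255))):
    h=cv2.cvtColor(im,cv2.COLOR_BGR2HSV)
    for nm,lo,hi in(("orange",(5,150,120),(18,255,255)),("red",(0,150,100),(4,255,255))):
        k=cv2.inRange(h,lo,hi);q=np.zeros_like(k);q[y0:y1,x0:x1]=k[y0:y1,x0:x1]
        _,_,st,ce=cv2.connectedComponentsWithStats(q)
        print(n,nm,[(a.tolist(),b.round(1).tolist()) for a,b in zip(st[1:],ce[1:]) if a[4]>4])
a=cv2.resize(t[155:275,325:415],None,fx=4.8,fy=4.8,interpolation=cv2.INTER_CUBIC)
b=cv2.resize(s[145:255,195:290],(int(95*576/110),576),interpolation=cv2.INTER_CUBIC)
o=np.zeros((600,800,3),np.uint8);a=cv2.resize(a,(300,400));b=cv2.resize(b,(490,567));o[:400,:300]=a;o[:567,305:795]=b
cv2.imwrite("pics/crop0.png",o)
E
```

```text
dock ((573.0877075195312, -94.66909790039062), (262.0111999511719, 162.7080841064453), 6.06053352355957) [[ 4.3422501e+02 -2.7601208e+01]
 [ 4.5140359e+02 -1.8939990e+02]
 [ 7.1195044e+02 -1.6173698e+02]
 [ 6.9477185e+02  6.1706543e-02]]
top orange [([353, 202, 6, 5, 25], [355.6, 203.8])]
top red [([366, 172, 1, 5, 5], [366.0, 174.0])]
scene orange [([257, 182, 6, 20, 97], [259.9, 190.9])]
scene red []
```

View pics/crop0.png

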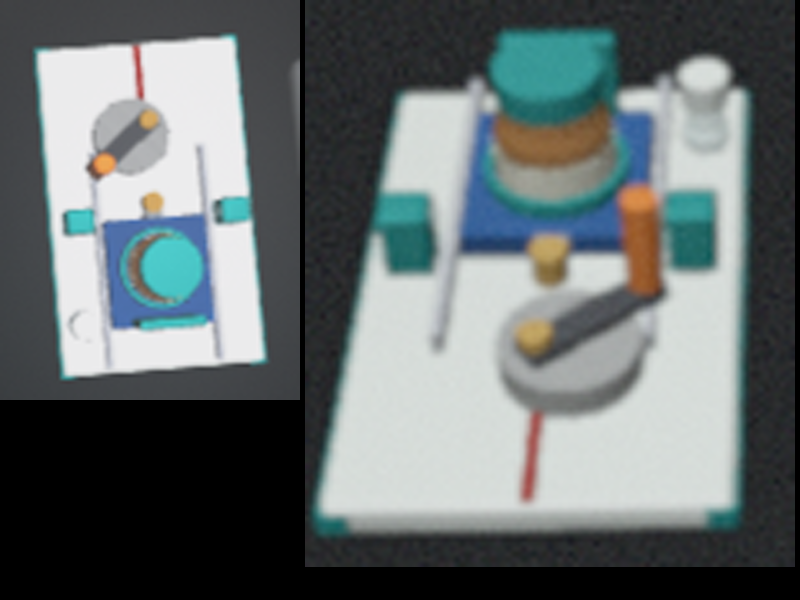

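The crop shows the lever pointing back-left, with the peg near (355,204) in the top view and (260,190) in the scene view. The roller and carriage are back, and the vial is at left rear. Now I'll work out the frame and the approach.

```bash
cat >> h.py <<'E'
YAW=np.deg2rad(6.06); C=np.array([573.1,-94.7])
R2=lambda a:np.array([[np.cos(a),-np.sin(a)],[np.sin(a),np.cos(a)]])
d2w=lambda p:C+R2(YAW)@np.array(p)
w2d=lambda p:R2(YAW).T@(np.array(p)[:2]-C)
def wrap(a): return (a+np.pi)%(2*np.pi)-np.pi
def q_of(p): 
    d=w2d(p)-[65,0]; return np.arctan2(d[1],d[0]),np.hypot(*d)
def inc(goal,z,yaw,s=None):  # increments from current pose, tool axes; yaw = world yaw of tool x
    s=s or state();R=s["ee_rot"];d=np.array([*goal,z])-s["tool_pos"]
    y0=np.arctan2(R[1,0],R[0,0]); return (R.T@d).round(1),round(-wrap(yaw-y0),3)
E
python3 - <<'E'
from h import *
for n,uv,z in(("top",(355.6,203.8),84),("scene",(259.3,183.3),87)):
    p=ray(n,uv,z);print(n,p,w2d(p),q_of(p))
print("red",w2d(ray("top",(366,174),16)))
for nm,uv in(("green",(258,191)),("beaker",(293,176)),("spare",(312,255)),("mouse",(425,190)),("vial",(350,252))):print(nm,w2d(ray("top",uv,60)).round())
q=np.mean([q_of(ray("top",(355.6,203.8),84))[0],q_of(ray("scene",(259.3,183.3),87))[0]])
t=np.array([np.sin(q),-np.cos(q)]);P=np.array([65+55*np.cos(q),55*np.sin(q)])
g=P-t*26;print("q",q,"pre",g,d2w(g)); yaw=YAW+q-np.pi/2
print("yaw",yaw,inc(d2w(g),230,yaw),inc(d2w(g),60,yaw))
E
```

```text
top [598.217077   -49.00109215  84.        ] [29.80114757 42.79193077] (np.float64(2.2591417014226085), np.float64(55.408560270747984))
scene [598.73334187 -50.67049316  87.        ] [30.13828905 41.07735655] (np.float64(2.274526110901288), np.float64(53.87660077717122))
red [111.90712856  -0.69616332]
green [ 83. 284.]
beaker [114. 193.]
spare [-88. 160.]
mouse [  53. -141.]
vial [-89.  64.]
q 2.2668339061619482 pre [ 9.78287959 25.53565378] [580.1324162  -68.27426501]
yaw 0.8018045320379081 (array([ 539.7, -425.7,    1.1]), np.float64(-0.526)) (array([ 539.7, -425.4,  171.1]), np.float64(-0.526))
```

>>> {"name": "apply_moves", "arguments": {"increments": [{"grip": 0,"dx": 0.02,"dy": -0.016,"dz": 0,"twist": -0.03},{"grip": 0,"dx": 0.05,"dy": -0.04,"dz": 0,"twist": -0.08},{"grip": 0,"dx": 0.085,"dy": -0.067,"dz": 0,"twist": -0.13},{"grip": 0,"dx": 0.12,"dy": -0.095,"dz": 0,"twist": -0.18},{"grip": 0,"dx": 0.155,"dy": -0.122,"dz": 0,"twist": -0.23},{"grip": 0,"dx": 0.19,"dy": -0.15,"dz": 0,"twist": -0.28},{"grip": 0,"dx": 0.225,"dy": -0.177,"dz": 0,"twist": -0.33},{"grip": 0,"dx": 0.26,"dy": -0.205,"dz": 0,"twist": -0.38},{"grip": 0,"dx": 0.285,"dy": -0.225,"dz": 0,"twist": -0.43},{"grip": 0,"dx": 0.3,"dy": -0.237,"dz": 0,"twist": -0.526}]}}

```text
time: 1.1
tool_pos: [402.8, -312.4, 231.3]
ee_rot: [[0.69, 0.723, 0.0], [0.723, -0.69, 0.001], [0.001, -0.0, -1.0]]
wrist_force: [-0.2, -0.4, 0.2]
finger_gap: 0.1
gripper_force: 0.0
```

```bash
cat > where.py <<'E'
from h import *
import sys
s=state();R=s["ee_rot"];print("t",s["time"],"tcp",s["tool_pos"].round(1),"dock",w2d(s["tool_pos"]).round(1),"yaw",np.arctan2(R[1,0],R[0,0]).round(3),"j",np.round(s["joint_pos"],2),"F",np.round(s["wrist_force"],1),"gap",round(s["finger_gap"],1))
E
python3 where.py; python3 -c "
from h import *
print(inc(d2w([9.8,25.5]),230,.802))"
```

```text
t 1.1 tcp [ 402.8 -312.4  231.3] dock [-192.3 -198.5] yaw 0.809 j [ 1.21  0.29 -0.71  1.89  0.21  1.04 -0.35] F [-0.2 -0.4  0.2] gap 0.1
(array([299. , -40.2,   1.5]), np.float64(0.007))
```

>>> {"name": "apply_moves", "arguments": {"increments": [{"grip": 0,"dx": 0.03,"dy": -0.004,"dz": 0,"twist": 0},{"grip": 0,"dx": 0.07,"dy": -0.009,"dz": 0,"twist": 0},{"grip": 0,"dx": 0.115,"dy": -0.015,"dz": 0,"twist": 0},{"grip": 0,"dx": 0.16,"dy": -0.021,"dz": 0,"twist": 0},{"grip": 0,"dx": 0.205,"dy": -0.028,"dz": 0,"twist": 0},{"grip": 0,"dx": 0.245,"dy": -0.033,"dz": 0,"twist": 0},{"grip": 0,"dx": 0.28,"dy": -0.038,"dz": 0,"twist": 0},{"grip": 0,"dx": 0.295,"dy": -0.04,"dz": 0,"twist": 0},{"grip": 0,"dx": 0.299,"dy": -0.04,"dz": 0,"twist": 0},{"grip": 0,"dx": 0.299,"dy": -0.04,"dz": 0,"twist": 0}]}}

```text
time: 2.1
tool_pos: [579.9, -73.7, 230.8]
ee_rot: [[0.695, 0.719, -0.001], [0.719, -0.695, -0.001], [-0.001, -0.0, -1.0]]
wrist_force: [0.2, -0.3, 0.1]
finger_gap: 0.0
gripper_force: 0.0
```

```bash
python3 where.py; python3 -c "
from h import *
im=snapshot('wrist')[:,:,::-1];cv2.imwrite('pics/w1.png',im);m=camera_model('wrist');print(m)
for q in(2.2,2.27,2.35):print(q,proj('wrist',[*d2w([65+55*np.cos(q),55*np.sin(q)]),87],m))
print(inc(d2w([9.8,25.5]),60,.802))"
```

```text
t 2.1 tcp [579.9 -73.7 230.8] dock [ 8.9 20.1] yaw 0.802 j [ 0.66  0.45 -0.76  1.71  0.34  1.12 -0.97] F [ 0.2 -0.3  0.1] gap 0.0
{'fx': 305.89371680028376, 'fy': 305.89371680028376, 'cx': 322.71683547710745, 'cy': 193.02643134216987, 'xyz': array([637.68407671, -14.39472635, 373.28205211]), 'orientation': array([[ 0.71740297, -0.65885281, -0.22637572],
       [-0.69665772, -0.67893714, -0.23175931],
       [-0.00099961,  0.32397121, -0.94606641]])}
2.2 [319.09541484 143.61177438]
2.27 [318.98805652 147.69187581]
2.35 [319.21509306 152.30903941]
(array([  5.4,  -4. , 170.8]), np.float64(-0.002))
```

View pics/w1.png

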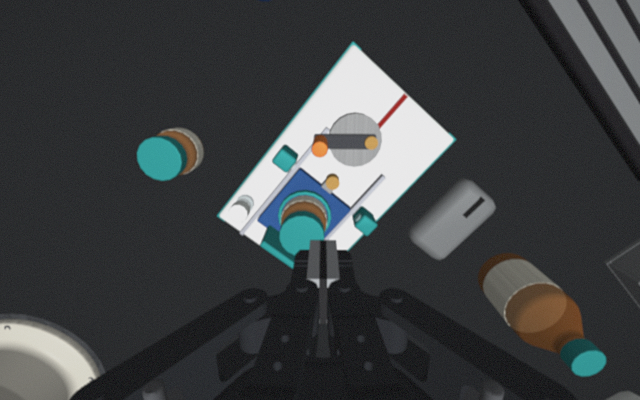

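The peg shows at (320,148), against a prediction of (319,148), so the model is good. Joint 7 needs room for the arc, so I turn the tool by a quarter turn first and push with its +y face.

>>> {"name": "apply_moves", "arguments": {"increments": [{"grip": 0,"twist": -0.1},{"grip": 0,"twist": -0.24},{"grip": 0,"twist": -0.38},{"grip": 0,"twist": -0.52},{"grip": 0,"twist": -0.66},{"grip": 0,"twist": -0.8},{"grip": 0,"twist": -0.94},{"grip": 0,"twist": -1.08},{"grip": 0,"twist": -1.22},{"grip": 0,"twist": -1.36}]}}

```text
invalid input at $.increments[0]: expected keys grip, dx, dy, dz, twist
```

```bash
python3 where.py; python3 -c "
from h import *
print(inc(d2w([9.8,25.5]),60,.802+np.pi/2))"
```

```text
t 2.15 tcp [579.5 -74.8 230.8] dock [ 8.5 19.1] yaw 0.8 j [ 0.66  0.45 -0.76  1.71  0.34  1.12 -0.97] F [ 0.9 -0.5  0.6] gap 0.1
(array([  5.4,  -4. , 170.8]), np.float64(-1.573))
```

>>> {"name": "apply_moves", "arguments": {"increments": [{"grip": 0,"dx": 0.0035,"dy": -0.0035,"dz": 0,"twist": -0.1},{"grip": 0,"dx": 0.0035,"dy": -0.0035,"dz": 0,"twist": -0.24},{"grip": 0,"dx": 0.0035,"dy": -0.0035,"dz": 0,"twist": -0.38},{"grip": 0,"dx": 0.0035,"dy": -0.0035,"dz": 0,"twist": -0.52},{"grip": 0,"dx": 0.0035,"dy": -0.0035,"dz": 0,"twist": -0.66},{"grip": 0,"dx": 0.0035,"dy": -0.0035,"dz": 0,"twist": -0.8},{"grip": 0,"dx": 0.0035,"dy": -0.0035,"dz": 0,"twist": -0.94},{"grip": 0,"dx": 0.0035,"dy": -0.0035,"dz": 0,"twist": -1.08},{"grip": 0,"dx": 0.0035,"dy": -0.0035,"dz": 0,"twist": -1.22},{"grip": 0,"dx": 0.0035,"dy": -0.0035,"dz": 0,"twist": -1.36}]}}

```text
time: 3.15
tool_pos: [579.3, -71.1, 231.0]
ee_rot: [[-0.559, 0.829, -0.001], [0.829, 0.559, -0.002], [-0.001, -0.002, -1.0]]
wrist_force: [-0.0, -0.1, 0.1]
finger_gap: -0.4
gripper_force: 0.0
```

```bash
python3 where.py; python3 -c "
from h import *
print(inc(d2w([9.8,25.5]),60,.802+np.pi/2))"
```

```text
t 3.15 tcp [579.3 -71.1 231. ] dock [ 8.6 22.8] yaw 2.164 j [ 0.85  0.57 -1.06  1.71  0.54  1.19  0.23] F [-0.  -0.1  0.1] gap -0.4
(array([  2. ,   2.7, 171. ]), np.float64(-0.209))
```

>>> {"name": "apply_moves", "arguments": {"increments": [{"grip": 0,"dx": 0.002,"dy": 0.001,"dz": 0.0,"twist": -0.1},{"grip": 0,"dx": 0.002,"dy": 0.002,"dz": 0.02,"twist": -0.21},{"grip": 0,"dx": 0.002,"dy": 0.002,"dz": 0.05,"twist": -0.21},{"grip": 0,"dx": 0.002,"dy": 0.002,"dz": 0.08,"twist": -0.21},{"grip": 0,"dx": 0.002,"dy": 0.002,"dz": 0.11,"twist": -0.21},{"grip": 0,"dx": 0.002,"dy": 0.002,"dz": 0.135,"twist": -0.21},{"grip": 0,"dx": 0.002,"dy": 0.002,"dz": 0.155,"twist": -0.21},{"grip": 0,"dx": 0.002,"dy": 0.002,"dz": 0.168,"twist": -0.21},{"grip": 0,"dx": 0.002,"dy": 0.002,"dz": 0.171,"twist": -0.21},{"grip": 0,"dx": 0.002,"dy": 0.002,"dz": 0.171,"twist": -0.21}]}}

```text
time: 4.15
tool_pos: [580.9, -65.6, 60.5]
ee_rot: [[-0.718, 0.696, 0.0], [0.696, 0.718, -0.0], [-0.0, 0.0, -1.0]]
wrist_force: [0.7, 0.2, -0.8]
finger_gap: -0.2
gripper_force: 0.0
```

```bash
python3 where.py
python3 - <<'E'
from h import *
cv2.imwrite('pics/t2.png',cv2.resize(np.hstack([snapshot('top')[150:280,320:420],snapshot('scene')[130:260,190:290]])[:,:,::-1],(800,520),interpolation=cv2.INTER_CUBIC))
s=state();R=s["ee_rot"][:2,:2]
# arc: TCP = P(q)-t(q)*D ; yaw turns with q ; rows in tool axes of now
D=18
for k,q in enumerate(np.arange(2.2,-0.01,-0.1)):
    t=np.array([np.sin(q),-np.cos(q)]);g=d2w(np.array([65+55*np.cos(q),55*np.sin(q)])-t*D)
    d=R.T@(g-s["tool_pos"][:2]); yaw=YAW+q
    print(round(q,2),d.round(1),round(-wrap(yaw-np.arctan2(R[1,0],R[0,0])),2))
E
```

```text
t 4.15 tcp [580.9 -65.6  60.5] dock [10.9 28.1] yaw 2.371 j [ 0.74  0.79 -0.93  1.83  0.78  0.94  0.26] F [ 0.7  0.2 -0.8] gap -0.2
2.2 [0.1 8.4] 0.07
2.1 [ 1.3 14.1] 0.17
2.0 [ 1.8 19.8] 0.27
1.9 [ 1.8 25.6] 0.37
1.8 [ 1.3 31.4] 0.47
1.7 [ 0.1 37.1] 0.57
1.6 [-1.6 42.6] 0.67
1.5 [-3.8 47.9] 0.77
1.4 [-6.6 53. ] 0.87
1.3 [-9.9 57.8] 0.97
1.2 [-13.6  62.2] 1.07
1.1 [-17.8  66.2] 1.17
1.0 [-22.3  69.8] 1.27
0.9 [-27.2  72.9] 1.37
0.8 [-32.3  75.6] 1.47
0.7 [-37.7  77.7] 1.57
0.6 [-43.3  79.2] 1.67
0.5 [-49.   80.2] 1.77
0.4 [-54.7  80.6] 1.87
0.3 [-60.5  80.4] 1.97
0.2 [-66.3  79.7] 2.07
0.1 [-71.9  78.4] 2.17
-0.0 [-77.4  76.5] 2.27
```

View pics/t2.png

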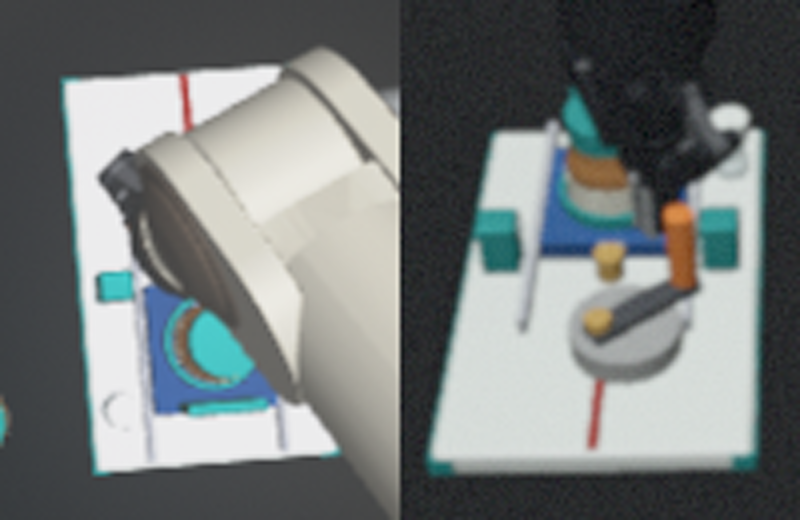

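The picture shows the closed fingers behind the peg, clear of the jar. I start the arc.

>>> {"name": "apply_moves", "arguments": {"increments": [{"grip": 0,"dx": 0.0,"dy": 0.004,"dz": 0,"twist": 0.03},{"grip": 0,"dx": 0.0,"dy": 0.008,"dz": 0,"twist": 0.07},{"grip": 0,"dx": 0.001,"dy": 0.014,"dz": 0,"twist": 0.17},{"grip": 0,"dx": 0.002,"dy": 0.02,"dz": 0,"twist": 0.27},{"grip": 0,"dx": 0.002,"dy": 0.0255,"dz": 0,"twist": 0.37},{"grip": 0,"dx": 0.001,"dy": 0.0315,"dz": 0,"twist": 0.47},{"grip": 0,"dx": 0.0,"dy": 0.037,"dz": 0,"twist": 0.57},{"grip": 0,"dx": -0.0015,"dy": 0.0425,"dz": 0,"twist": 0.67},{"grip": 0,"dx": -0.004,"dy": 0.048,"dz": 0,"twist": 0.77},{"grip": 0,"dx": -0.0065,"dy": 0.053,"dz": 0,"twist": 0.87}]}}

```text
time: 5.25
tool_pos: [622.0, -32.0, 60.7]
ee_rot: [[0.074, 0.997, -0.001], [0.997, -0.074, -0.001], [-0.001, -0.001, -1.0]]
wrist_force: [-3.3, -1.2, 0.5]
finger_gap: 0.1
gripper_force: 1.4
```

```bash
cat > arc.py <<'E'
from h import *
import sys
s=state();R=s["ee_rot"][:2,:2];D=18
for q in np.arange(float(sys.argv[1]),float(sys.argv[2])-1e-3,-0.1):
    t=np.array([np.sin(q),-np.cos(q)]);g=d2w(np.array([65+55*np.cos(q),55*np.sin(q)])-t*D)
    print(round(q,2),(R.T@(g-s["tool_pos"][:2])).round(1),round(-wrap(YAW+q-np.arctan2(R[1,0],R[0,0])),2))
E
python3 where.py; python3 arc.py 1.4 0.0
python3 - <<'E'
from h import *
cv2.imwrite('pics/s3.png',cv2.resize(snapshot('scene')[130:260,190:290][:,:,::-1],(400,520),interpolation=cv2.INTER_CUBIC))
E
```

```text
t 5.25 tcp [622.  -32.   60.7] dock [55.3 57.2] yaw 1.496 j [ 0.53  0.75 -0.73  1.73  0.62  0.91 -0.54] F [-3.3 -1.2  0.5] gap 0.1
1.4 [0.3 1.3] -0.01
1.3 [1.9 6.8] 0.09
1.2 [ 2.9 12.5] 0.19
1.1 [ 3.4 18.3] 0.29
1.0 [ 3.2 24.1] 0.39
0.9 [ 2.5 29.8] 0.49
0.8 [ 1.2 35.5] 0.59
0.7 [-0.6 41. ] 0.69
0.6 [-3.  46.2] 0.79
0.5 [-5.9 51.2] 0.89
0.4 [-9.3 55.9] 0.99
0.3 [-13.1  60.3] 1.09
0.2 [-17.4  64.2] 1.19
0.1 [-22.   67.7] 1.29
-0.0 [-26.9  70.7] 1.39
```

View pics/s3.png

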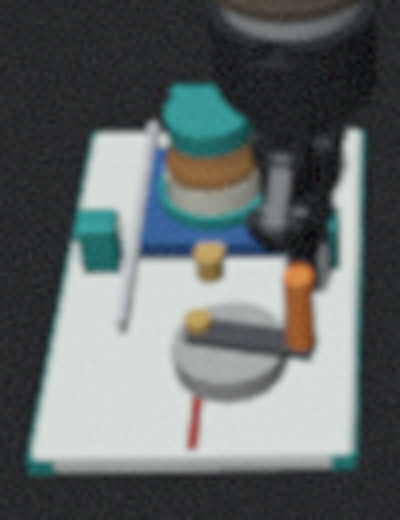

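The peg is following with about 3.5 N on it, and the lever now points left. I continue the arc.

>>> {"name": "apply_moves", "arguments": {"increments": [{"grip": 0,"dx": 0.002,"dy": 0.007,"dz": 0,"twist": 0.09},{"grip": 0,"dx": 0.003,"dy": 0.0125,"dz": 0,"twist": 0.19},{"grip": 0,"dx": 0.0035,"dy": 0.018,"dz": 0,"twist": 0.29},{"grip": 0,"dx": 0.003,"dy": 0.024,"dz": 0,"twist": 0.39},{"grip": 0,"dx": 0.0025,"dy": 0.03,"dz": 0,"twist": 0.49},{"grip": 0,"dx": 0.001,"dy": 0.0355,"dz": 0,"twist": 0.59},{"grip": 0,"dx": -0.0005,"dy": 0.041,"dz": 0,"twist": 0.69},{"grip": 0,"dx": -0.003,"dy": 0.046,"dz": 0,"twist": 0.79},{"grip": 0,"dx": -0.006,"dy": 0.051,"dz": 0,"twist": 0.89},{"grip": 0,"dx": -0.0095,"dy": 0.056,"dz": 0,"twist": 0.99}]}}

```text
time: 6.3
tool_pos: [676.9, -43.3, 60.5]
ee_rot: [[0.873, 0.488, -0.001], [0.488, -0.873, 0.002], [-0.0, -0.002, -1.0]]
wrist_force: [-2.6, 1.7, -0.3]
finger_gap: -0.2
gripper_force: 1.4
```

```bash
python3 where.py; python3 arc.py 0.4 -0.1
python3 - <<'E'
from h import *
im=snapshot('scene')[:,:,::-1].copy();h=cv2.cvtColor(im,cv2.COLOR_BGR2HSV);k=cv2.inRange(h,(5,150,120),(18,255,255));q=np.zeros_like(k);q[145:255,195:290]=k[145:255,195:290]
_,_,st,ce=cv2.connectedComponentsWithStats(q)
for a in st[1:]:
    if a[4]>20:
        p=ray('scene',(a[0]+a[2]/2-.5,a[1]+1.3),87);print(a,w2d(p),q_of(p))
E
```

```text
t 6.3 tcp [676.9 -43.3  60.5] dock [108.7  40.1] yaw 0.51 j [ 0.37  0.76 -0.5   1.58  0.43  0.91 -1.35] F [-2.6  1.7 -0.3] gap -0.2
0.4 [-0.9  2. ] 0.0
0.3 [0.6 7.5] 0.1
0.2 [ 1.6 13.3] 0.2
0.1 [ 1.9 19. ] 0.3
0.0 [ 1.7 24.8] 0.4
-0.1 [ 0.9 30.5] 0.5
[242 211   9  21 133] [114.40256604  20.1520638 ] (np.float64(0.38731125466592936), np.float64(53.35465497056947))
```

>>> {"name": "apply_moves", "arguments": {"increments": [{"grip": 0,"dx": -0.0005,"dy": 0.005,"dz": 0,"twist": 0.05},{"grip": 0,"dx": 0.0005,"dy": 0.01,"dz": 0,"twist": 0.14},{"grip": 0,"dx": 0.0015,"dy": 0.0145,"dz": 0,"twist": 0.22},{"grip": 0,"dx": 0.002,"dy": 0.019,"dz": 0,"twist": 0.3},{"grip": 0,"dx": 0.002,"dy": 0.0225,"dz": 0,"twist": 0.36},{"grip": 0,"dx": 0.0015,"dy": 0.0245,"dz": 0,"twist": 0.4},{"grip": 0,"dx": 0.0015,"dy": 0.0245,"dz": 0,"twist": 0.4},{"grip": 0,"dx": 0.0015,"dy": 0.0245,"dz": 0,"twist": 0.4},{"grip": 0,"dx": 0.0015,"dy": 0.015,"dz": 0,"twist": 0.4},{"grip": 0,"dx": 0.0015,"dy": 0.005,"dz": 0,"twist": 0.4}]}}

```text
time: 7.35
tool_pos: [680.9, -49.2, 60.5]
ee_rot: [[0.994, 0.111, -0.0], [0.111, -0.994, -0.001], [-0.0, 0.001, -1.0]]
wrist_force: [-0.1, -0.2, 0.4]
finger_gap: -0.1
gripper_force: 0.0
```

```bash
python3 where.py
python3 - <<'E'
from h import *
im=snapshot('scene')[:,:,::-1].copy();h=cv2.cvtColor(im,cv2.COLOR_BGR2HSV);k=cv2.inRange(h,(5,150,120),(18,255,255));q=np.zeros_like(k);q[145:255,195:290]=k[145:255,195:290]
_,_,st,ce=cv2.connectedComponentsWithStats(q)
for a in st[1:]:
    if a[4]>20:
        p=ray('scene',(a[0]+a[2]/2-.5,a[1]+1.3),87);print(a,w2d(p),q_of(p))
cv2.imwrite('pics/s4.png',cv2.resize(im[130:260,190:290],(400,520),interpolation=cv2.INTER_CUBIC))
print("back off+up",inc(d2w([118,50]),130,YAW)); print("behind",inc(d2w([-135,0]),130,YAW))
E
```

```text
t 7.35 tcp [680.9 -49.2  60.5] dock [112.   33.9] yaw 0.112 j [ 0.31  0.75 -0.41  1.57  0.36  0.9  -1.69] F [-0.1 -0.2  0.4] gap -0.1
[231 213   7  21 113] [119.38151365  -2.12040691] (np.float64(-0.03897157662096614), np.float64(54.42283668204445))
back off+up (array([  6.7, -13. , -69.6]), np.float64(0.008))
behind (array([-246.7,   34.9,  -69.4]), np.float64(0.008))
```

View pics/s4.png

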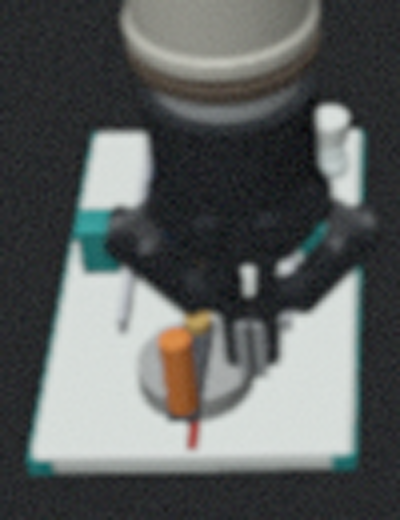

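The lever lies over the red line at q≈-0.04, and the fingers are clear of the peg. Next is up, over the jar, and behind the rear plate.

>>> {"name": "apply_moves", "arguments": {"increments": [{"grip": 0,"dx": 0,"dy": -0.003,"dz": -0.03,"twist": 0},{"grip": 0,"dx": 0,"dy": -0.003,"dz": -0.07,"twist": 0},{"grip": 0,"dx": 0,"dy": 0,"dz": -0.105,"twist": 0},{"grip": 0,"dx": -0.02,"dy": 0.003,"dz": -0.11,"twist": 0},{"grip": 0,"dx": -0.06,"dy": 0.01,"dz": -0.11,"twist": 0},{"grip": 0,"dx": -0.105,"dy": 0.017,"dz": -0.11,"twist": 0},{"grip": 0,"dx": -0.15,"dy": 0.024,"dz": -0.11,"twist": 0},{"grip": 0,"dx": -0.195,"dy": 0.03,"dz": -0.11,"twist": 0},{"grip": 0,"dx": -0.23,"dy": 0.034,"dz": -0.11,"twist": 0},{"grip": 0,"dx": -0.247,"dy": 0.035,"dz": -0.11,"twist": 0}]}}

```text
time: 8.4
tool_pos: [435.6, -112.1, 170.0]
ee_rot: [[0.994, 0.11, -0.003], [0.11, -0.994, -0.002], [-0.003, 0.001, -1.0]]
wrist_force: [-0.2, -0.0, 0.4]
finger_gap: 0.3
gripper_force: 0.0
```

```bash
python3 where.py
python3 - <<'E'
from h import *
print("down",inc(d2w([-135,0]),52,YAW))
cv2.imwrite('pics/w5.png',np.ascontiguousarray(snapshot('wrist')[:,:,::-1]))
print([proj('wrist',[*d2w(p[:2]),p[2]]).round(0) for p in((-95.5,25,76),(-95.5,-25,76),(-95.5,25,32))])
E
```

```text
t 8.4 tcp [ 435.6 -112.1  170. ] dock [-138.6   -2.8] yaw 0.111 j [ 0.65  0.23 -0.51  2.09  0.15  0.86 -1.41] F [-0.2 -0.   0.4] gap 0.3
down (array([  3.9,  -2.9, 118. ]), np.float64(0.005))
[array([288., 141.]), array([352., 141.]), array([293., 133.])]
```

View pics/w5.png

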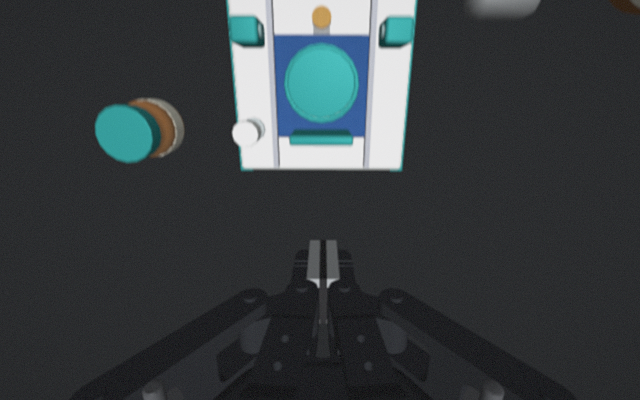

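The plate edge spans (289..353, 143), against a prediction of (288..352, 141). I go down behind it.

>>> {"name": "apply_moves", "arguments": {"increments": [{"grip": 0,"dx": 0.003,"dy": -0.003,"dz": 0.015,"twist": 0},{"grip": 0,"dx": 0.003,"dy": -0.003,"dz": 0.04,"twist": 0},{"grip": 0,"dx": 0.003,"dy": -0.003,"dz": 0.065,"twist": 0},{"grip": 0,"dx": 0.003,"dy": -0.003,"dz": 0.09,"twist": 0},{"grip": 0,"dx": 0.003,"dy": -0.003,"dz": 0.108,"twist": 0},{"grip": 0,"dx": 0.003,"dy": -0.003,"dz": 0.117,"twist": 0},{"grip": 0,"dx": 0.006,"dy": -0.003,"dz": 0.118,"twist": 0},{"grip": 0,"dx": 0.01,"dy": -0.003,"dz": 0.118,"twist": 0},{"grip": 0,"dx": 0.014,"dy": -0.003,"dz": 0.118,"twist": 0},{"grip": 0,"dx": 0.018,"dy": -0.003,"dz": 0.118,"twist": 0}]}}

```text
time: 9.45
tool_pos: [458.7, -106.2, 53.3]
ee_rot: [[0.994, 0.112, 0.002], [0.112, -0.994, -0.001], [0.002, 0.001, -1.0]]
wrist_force: [0.3, 0.4, -0.0]
finger_gap: 0.3
gripper_force: 0.0
```

```bash
python3 where.py
python3 - <<'E'
from h import *
for x in(-106.5,-66.5,-62):print(x,inc(d2w([x,0]),52,YAW))
E
```

```text
t 9.45 tcp [ 458.7 -106.2   53.3] dock [-115.     0.6] yaw 0.112 j [ 0.53  0.47 -0.42  2.12  0.33  0.62 -1.58] F [ 0.3  0.4 -0. ] gap 0.3
-106.5 (array([8.5, 0.7, 1.3]), np.float64(0.006))
-66.5 (array([48.5,  0.9,  1.4]), np.float64(0.006))
-62 (array([53. ,  1. ,  1.4]), np.float64(0.006))
```

>>> {"name": "apply_moves", "arguments": {"increments": [{"grip": 0,"dx": 0.004,"dy": 0.001,"dz": 0,"twist": 0},{"grip": 0,"dx": 0.007,"dy": 0.001,"dz": 0,"twist": 0},{"grip": 0,"dx": 0.009,"dy": 0.001,"dz": 0,"twist": 0},{"grip": 0,"dx": 0.0115,"dy": 0.001,"dz": 0,"twist": 0},{"grip": 0,"dx": 0.0145,"dy": 0.001,"dz": 0,"twist": 0},{"grip": 0,"dx": 0.018,"dy": 0.001,"dz": 0,"twist": 0},{"grip": 0,"dx": 0.0215,"dy": 0.001,"dz": 0,"twist": 0},{"grip": 0,"dx": 0.025,"dy": 0.001,"dz": 0,"twist": 0},{"grip": 0,"dx": 0.0285,"dy": 0.001,"dz": 0,"twist": 0},{"grip": 0,"dx": 0.032,"dy": 0.001,"dz": 0,"twist": 0}]}}

```text
time: 10.45
tool_pos: [489.3, -103.7, 52.1]
ee_rot: [[0.994, 0.111, -0.001], [0.111, -0.994, -0.0], [-0.001, 0.0, -1.0]]
wrist_force: [-3.6, -2.6, -1.0]
finger_gap: 0.0
gripper_force: 1.8
```

```bash
python3 where.py; python3 -c "
from h import *
print(inc(d2w([-66.5,0]),52,YAW))"
```

```text
t 10.45 tcp [ 489.3 -103.7   52.1] dock [-84.3  -0.1] yaw 0.112 j [ 0.5   0.51 -0.42  2.05  0.33  0.65 -1.6 ] F [-3.6 -2.6 -1. ] gap 0.0
(array([17.8,  0. ,  0.1]), np.float64(0.006))
```

>>> {"name": "apply_moves", "arguments": {"increments": [{"grip": 0,"dx": 0.003,"dy": 0,"dz": 0,"twist": 0},{"grip": 0,"dx": 0.0055,"dy": 0,"dz": 0,"twist": 0},{"grip": 0,"dx": 0.008,"dy": 0,"dz": 0,"twist": 0},{"grip": 0,"dx": 0.0105,"dy": 0,"dz": 0,"twist": 0},{"grip": 0,"dx": 0.013,"dy": 0,"dz": 0,"twist": 0},{"grip": 0,"dx": 0.015,"dy": 0,"dz": 0,"twist": 0},{"grip": 0,"dx": 0.0165,"dy": 0,"dz": 0,"twist": 0},{"grip": 0,"dx": 0.018,"dy": 0,"dz": 0,"twist": 0},{"grip": 0,"dx": 0.019,"dy": 0,"dz": 0,"twist": 0},{"grip": 0,"dx": 0.02,"dy": 0,"dz": 0,"twist": 0}]}}

```text
time: 11.45
tool_pos: [506.0, -101.6, 52.2]
ee_rot: [[0.994, 0.111, -0.006], [0.111, -0.994, -0.001], [-0.006, 0.0, -1.0]]
wrist_force: [-12.9, -3.0, 11.1]
finger_gap: -0.3
gripper_force: 6.9
```

```bash
python3 where.py
```

```text
t 11.45 tcp [ 506.  -101.6   52.2] dock [-67.4   0.3] yaw 0.111 j [ 0.48  0.53 -0.41  2.    0.33  0.68 -1.6 ] F [-12.9  -3.   11.1] gap -0.3
```

The force rose to 13 N at the expected end stop. I hold briefly, then retreat.

>>> {"name": "apply_moves", "arguments": {"increments": [{"grip": 0,"dx": 0.001,"dy": 0,"dz": 0,"twist": 0},{"grip": 0,"dx": 0.001,"dy": 0,"dz": 0,"twist": 0},{"grip": 0,"dx": 0.001,"dy": 0,"dz": 0,"twist": 0},{"grip": 0,"dx": -0.003,"dy": 0,"dz": 0,"twist": 0},{"grip": 0,"dx": -0.01,"dy": 0,"dz": 0,"twist": 0},{"grip": 0,"dx": -0.025,"dy": 0,"dz": 0,"twist": 0},{"grip": 0,"dx": -0.045,"dy": 0,"dz": -0.01,"twist": 0},{"grip": 0,"dx": -0.06,"dy": 0,"dz": -0.04,"twist": 0},{"grip": 0,"dx": -0.065,"dy": 0,"dz": -0.08,"twist": 0},{"grip": 0,"dx": -0.065,"dy": 0,"dz": -0.12,"twist": 0}]}}

```text
time: 12.45
tool_pos: [444.2, -107.7, 173.7]
ee_rot: [[0.994, 0.113, 0.001], [0.113, -0.994, 0.001], [0.001, -0.001, -1.0]]
wrist_force: [1.8, -0.8, -0.3]
finger_gap: -0.1
gripper_force: 0.0
```

```bash
python3 where.py
python3 - <<'E'
from h import *
w=snapshot('wrist');m=camera_model('wrist');s=snapshot('scene');t=snapshot('top')
for x in(0,40):print(x,[proj('wrist',[*d2w([-95.5+x,y]),76],m).round(0) for y in(25,-25)],proj('wrist',[*d2w([-50+x,0]),92],m).round(0))
o=np.zeros((560,800,3),np.uint8);o[:,:448]=cv2.resize(w[0:200,200:440],(448,560)) [:,:,::-1] if 0 else cv2.resize(w[0:300,200:440],(448,560))[:,:,::-1]
o[:455,450:800]=cv2.resize(s[130:260,190:290],(350,455),interpolation=cv2.INTER_CUBIC)[:,:,::-1]
cv2.imwrite('pics/f6.png',o)
E
```

```text
t 12.45 tcp [ 444.2 -107.7  173.7] dock [-129.5    0.7] yaw 0.113 j [ 0.65  0.24 -0.53  2.07  0.15  0.87 -1.42] F [ 1.8 -0.8 -0.3] gap -0.1
0 [array([293., 159.]), array([353., 160.])] [324. 102.]
40 [array([291., 109.]), array([355., 109.])] [324.  42.]
```

View pics/f6.png

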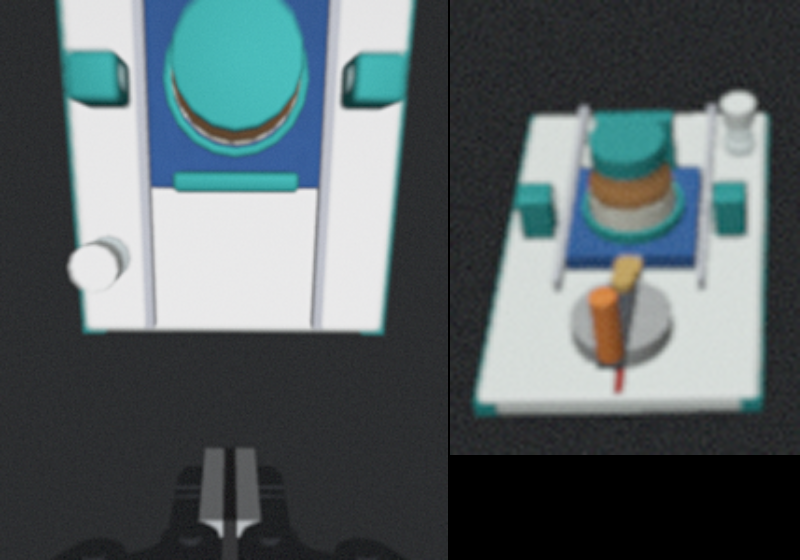

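The carriage looks home, the jar is seated and the vial is undisturbed. I'll check the numbers before handing in.

Run:
```python
from h import *
import time
im=snapshot('scene')[:,:,::-1].copy();h=cv2.cvtColor(im,cv2.COLOR_BGR2HSV);k=cv2.inRange(h,(5,150,120),(18,255,255));q=np.zeros_like(k);q[180:255,195:290]=k[180:255,195:290]
_,_,st,ce=cv2.connectedComponentsWithStats(q)
for a in st[1:]:
    if a[4]>20:
        p=ray('scene',(a[0]+a[2]/2-.5,a[1]+1.3),87);print(a,w2d(p),q_of(p))
m=camera_model('wrist');w=snapshot('wrist');h=cv2.cvtColor(w,cv2.COLOR_RGB2HSV)
k=cv2.inRange(h,(80,100,80),(95,255,255))
_,_,st,ce=cv2.connectedComponentsWithStats(k)
for a in st[1:]:
    if a[4]>150:print(a)
    if a[4]>150 and a[2]>3*a[3]:print("plate rear edge dock x",w2d(ray('wrist',(a[0]+a[2]/2,a[1]+a[3]-.5),76,m)))
print("dock rear predicted",proj('wrist',[*d2w([-130,60]),16],m)); d=w[:,400,:].mean(1);print("s",state()["time"])
r=w[:,300].mean(1);print("white ends row",np.where(r[:240]>120)[0].max(), proj('wrist',[*d2w([-130,15]),16],m))
```

```text
[231 213   7  21 113] [119.38151365  -2.12040691] (np.float64(-0.03897157662096614), np.float64(54.42283668204445))
[230   0  35 136 906]
[ 287    0   76   88 4685]
[385   0  34 181 995]
[292  96  65  10 635]
plate rear edge dock x [-55.75024785  -0.57346569]
[ 104  118   57   56 2487]
dock rear predicted [264.12694221 177.93572486]
s 12.7
white ends row 178 [308.22394117 178.19880237]
```

The cam is at -0.04 rad, the plate's rear face is at dock x = -55.75 (home is -55.5), and the arm is clear.

```bash
python3 -c "
from station import *
print(job_done())"
```

```text
the job is handed in; nothing more can be done
None
```

I turned the cam to its low point (about -0.04 rad), then pushed the carriage home (about 39.8 mm of 40) with the jar seated in its ring and the vial unmoved; the job is handed in, but no verdict came back, and I did not re-measure the bench bystanders.

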